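# Put the wooden paddle away and latch the drawer

### The arm

A 6-joint arm with a two-finger parallel gripper is mounted at the origin on the work surface. World frame = base frame: x ahead of the robot, y to its left, z up, the work surface at z = 0. Lengths are in m, angles in rad, forces in N, time in s.
With the tool pointing down it reaches from about 0.3 to 0.775 m from the base axis. Payload 14.6 kg.
Tool frame: the origin (TCP) lies at the very end of the fingers, on their centre line; the grasp point (between the pads) lies 19 mm behind it; y points along the fingers, x is the direction in which the jaws open and shut, and the axes are right-handed (so a half turn about y gives the same grasp; the last joint's range is limited). The gripper opens to 94 mm and grips with 3 to 60 N. Pads are 16 mm wide; open, the fingers measure 119 mm over their backs; the gripper's body (75 mm by 177 mm) begins 78 mm behind the grasp point.
Start: joints at [-1.347, 0.3, 1.521, -0, 1.321, -0.067], TCP at [0.158, -0.527, 0.205] pointing down, gripper open.
Joint ranges: [-3.03, 3.03], [-0.79, 2.21], [0.23, 2.52], [-1.04, 4.18], [0, 3.07], [-2.55, 2.55]. Speed limits (rad/s): [2.22, 2.22, 2.57, 3.14, 3.14, 3.14].

### API

Orientations are given as [roll, pitch, yaw] about the fixed x, y, z axes, in that order (R = Rz(yaw) Ry(pitch) Rx(roll)).
In Python, from plant import sensors, imaging, arm, spotter gives the robot as it stands.
- The arm moves only by the tool servo_tool, never from a script. Its argument "commands" is one flat list of numbers, 5 for each row, row after row: the shift along the tool's x, y, z in m, then the turn about the tool's y in rad, then the opening, from -1 (shut) to 1 (fully open), so that 0 is half open. A call has 1 to 12 rows; each row is the pose to reach, as a shift and turn from the pose measured when the call began, along the tool's axes at that moment; what a row does not reach only later rows make up. A row lasts 1/8 s, in which the tool goes at most 62.5 mm and 10.7 degrees, less where a joint would pass 70% of its speed; a pose out of reach is approached as far as the arm can. A call with a gripper value outside its range is refused whole. The fingers move at their own pace and stop on an object; "squeeze" is the grip in N (left out, the last holds). Time passes only in rows, so rows that repeat a pose let the fingers close. It gives the time, the measured TCP pose, the force and the opening at its end, in the units of the state.
- sensors.observe(): the state, without advancing time (a new reading comes with each control period).
- imaging.read_camera(name): name is "scene" or "top"; returns (picture, depth): 400x640x3 uint8, red, green, blue; 400x640 float32, m along the optical axis (not along the pixel's ray), 0 where there is no reading.
- imaging.calibration(name): a dict with "intrinsics" (3x3 intrinsics, pixels), "T" (4x4, takes a point from camera to world coordinates). Camera axes: x right, y up, looking along -z (the intrinsics and any distortion apply to the point x, -y, -z); pixel columns grow to the right and rows downward; lengths in m; the calibration is good to about 2 mm. A picture is of the moment at which its call begins. calibration takes no time and is no camera call.
- arm.close_job(): hands the job in, once; it reports no verdict.
Trained networks look in the newest picture that a camera, given by its name, has taken for a name from the list of things; names that differ only in an ending like _2 or _b are one class to them, and where a whole thing is asked for, a point or a joint stands for the part that bears it (a point fixed in the world has none). Each returns a list of dicts, best first, with "confidence" (0 to 1); they miss things now and then, are a little off and sometimes report something else, mostly with a low value. They report only what shows in the picture. A call takes as long as a camera call. They do not tell look-alikes from the thing itself.
- spotter.find_in(camera, label): "bbox" ([left, top, right, bottom] in pixels, round what is visible of it).
- spotter.mark_of(camera, label): "xy" ([column, row] in pixels: a listed point, or the origin of a listed thing).
The state is a dict: "clock": time; "joints": joint angles; "joint_vel": joint speeds; "joint_efforts": joint torques, N m; "tool_pos": TCP position; "ee_rot": TCP orientation; "contact_force": force on the tool from outside, world axes, zero at the start; "moment": the same for the moment, N m; "gripper_width": finger opening in m.
Only numpy, scipy, OpenCV 4.12 (cv2) and the standard library are available. Lean on these libraries where they do the work, as an engineer would, in place of code of your own. Each camera call takes 0.05 s, during which the arm holds its last target. There are 200 camera calls.

### The job

Take the wooden paddle (the one with the single narrow handle) out of the tool rack, lay it flat on the bench and let go of it, then take it again and lay it gently flat in the front compartment of the open drawer. Push the drawer fully home over its catch, then tug the handle outwards with about 6 N, holding the pull for half a second, to check that the catch holds, and leave it shut. Leave the other tools and things where they are.

Things in the scene. Friction and masses are not known exactly. Their poses are not given: they have to be found in the camera images.
- paddle_mid (a point): Plain wooden paddle, 160 mm long, 24 mm thick all over: blade 52 mm wide over 85 mm, then one handle 26 mm wide over 75 mm; 0.12 kg, balance point 64 mm from the blade's end. The point is its centre. Own z runs from blade to handle end (up at the start), y along its width, x through its thickness. It stands blade down in any one of the rack's pockets. In the drawer it may point either way.
- bat_mid (a point): Wooden bat, a plain straight lath 52 x 24 x 150 mm standing in another pocket; leave alone. The point is its centre, axes as the paddle's.
- fork_mid (a point): Wooden fork, 52 x 24 mm foot 80 mm tall with two prongs above it, 150 mm in all, standing in another pocket; leave alone. The point is its centre, axes as the paddle's.
- rack: Fixed dark steel tool rack 178 x 76 mm, 50 mm tall; three equal pockets, 28 x 56 mm and 45 mm deep (floor 5 mm above the bench), at -58, 0 and +58 mm along its own x; a tool's thickness lies along rack x, its width along rack y. Origin: centre of the underside.
- chest_drawer (a joint): How far the drawer of the grey chest is open, m: 0 = home at its stop, at most 0.18; it slides out along -x of handle and bay, with about 1 N. From 0.021 a sprung roller catch resists, most (about 10 N) near 0.014; past 0.010 it draws the drawer home by itself. Pulled from home it resists about 2 N plus 1.1 N per mm, springs back if let go, and gives way near 10 N at 7 mm.
- handle (a point): Centre of the drawer's handle, a steel bar 10 x 10 mm and 120 mm long along own y, 62 mm above the bench, 38 mm in front of the drawer's face; posts 55 mm either side. Moves with the drawer. Own x points level into the chest, the way the drawer shuts, z up. The fixed chest is 250 wide, 260 deep, 100 mm tall, a can and carton (116 mm) on its rear half; its front is 53 mm behind the handle at home.
- bay (a point): Centre of the floor of the drawer's front compartment, 22 mm above the bench, 112 mm along own x and 208 mm along own y, open above at the start; the divider behind it stands 34 mm, the side walls 49 mm and the front panel 67 mm above its floor. Axes as handle's; it moves with the drawer, 115 mm behind the handle.
- mould: Brass mould, 72 mm across, 70 mm tall; origin: centre of the underside. Bystander.
- tin: Round steel tin, 68 mm across, 50 mm tall; origin: centre of the underside. Bystander.
- bowl: Green glass bowl, 110 mm across, 60 mm tall; origin: centre of the underside. Bystander.
- woodcup: Dark wooden cup block, 84 mm across, 50 mm tall; origin: centre of the underside. Bystander.
- jacks: Steel jacks lying flat, 190 mm along own x (from -77 to +112 mm), 74 mm wide, 15 mm high; origin at bench level. Bystander.
There are look-alikes about, which are no part of the job. What is shaped like the part that bears paddle_mid but blue, purple or yellow is not meant.

How it is judged:
By the outcome, as a careful person would: the job done as asked, in the order asked, and still so for the second after the job is handed in, with the robot touching nothing.
It also fails if it takes over 72 s, if anything falls off the work surface, if the arm or the gripper's body presses on something with over 40 N, if the wrist force passes 120 N, or if a joint passes its speed limit or range.

## Working session

There is one attempt and no reset: what is moved stays moved. The work goes in short steps, Python scripts to look and compute and a tool call to move; the robot and the scene stay as the last step left them, time stands still between calls to the robot, and variables do not carry over. Pictures are saved under pics/ and viewed, about 8 in all and at most 12, crops included, and the job is handed in when it is done.

Besides the shell and the picture viewer there is one more tool, called after "Emit:" in YAML: its name, and indented under it one key for each argument. servo_tool: Moves the arm, as the interface text tells. Its arguments: {"type":"object","properties":{"commands":{"type":"array","items":{"type":"number"}},"squeeze":{"type":"number"}},"required":["commands"]}

```bash
ls; mkdir -p pics; cat > h.py <<'E'
import numpy as np, cv2
from plant import sensors, imaging, arm, spotter
from scipy.spatial.transform import Rotation as R
def cloud(name,d):
    c=imaging.calibration(name);K=np.array(c["intrinsics"]);T=np.array(c["T"])
    v,u=np.mgrid[0:d.shape[0],0:d.shape[1]]
    x=(u-K[0,2])/K[0,0]*d;y=(v-K[1,2])/K[1,1]*d
    P=np.stack([x,-y,-d],-1)@T[:3,:3].T+T[:3,3]
    P[d<=0]=np.nan
    return P
def save(n,im): cv2.imwrite(f"pics/{n}.png",cv2.cvtColor(im,cv2.COLOR_RGB2BGR))
def shot(name,fn=None):
    im,d=imaging.read_camera(name); np.savez(f"/tmp/{name}.npz",im=im,d=d)
    if fn: save(fn,im)
    return im,d,cloud(name,d)
E
python3 - <<'E'
from h import *
s=sensors.observe();print(s)
for n in("scene","top"):
    im,d,P=shot(n,"a_"+n)
    c=imaging.calibration(n);print(n,{k:(np.round(v,3).tolist() if not isinstance(v,str) else v) for k,v in c.items()})
for l in["paddle_mid","bat_mid","fork_mid","rack","handle","bay"]:
    for n in("scene","top"):
        P=cloud(n,np.load(f"/tmp/{n}.npz")["d"])
        for r in spotter.mark_of(n,l)[:4]:
            x,y=np.round(r["xy"]).astype(int);print(l,n,x,y,round(r["confidence"],2),P[min(y,399),min(x,639)].round(3))
E
```

```text
pics
{'clock': 0.0, 'joints': array([-1.34661737e+00,  3.00425598e-01,  1.52162819e+00, -1.08079448e-05,
        1.32067742e+00, -6.65845633e-02]), 'joint_vel': array([-0.00073397,  0.00122092,  0.00028743, -0.00057267, -0.00024651,
        0.00104804]), 'joint_efforts': array([ 4.31590797e-05, -5.31808662e+01, -3.52734590e+01,  7.08745932e-02,
        2.44126737e-02, -7.24643428e-05]), 'tool_pos': array([ 0.15761711, -0.5266431 ,  0.20489136]), 'ee_rot': array([-1.57073102e+00,  1.13672580e-03, -1.28003009e+00]), 'contact_force': array([-0.77830234, -0.66064197,  0.11168268]), 'moment': array([-0.00761852, -0.0127322 ,  0.08111749]), 'gripper_width': 0.09417183547818843}
scene {'intrinsics': [[421.224, 0.0, 314.755], [0.0, 421.224, 189.486], [0.0, 0.0, 1.0]], 'T': [[-0.846, -0.406, 0.346, 0.939], [0.533, -0.628, 0.568, 0.715], [-0.013, 0.664, 0.747, 0.899], [0.0, 0.0, 0.0, 1.0]]}
top {'intrinsics': [[420.416, 0.0, 321.211], [0.0, 420.416, 201.205], [0.0, 0.0, 1.0]], 'T': [[0.017, 0.994, -0.112, 0.429], [-1.0, 0.019, 0.019, 0.088], [0.021, 0.112, 0.993, 1.19], [0.0, 0.0, 0.0, 1.0]]}

[... 193 characters left out ...]
0.095]
paddle_mid top 192 182 0.91 [0.592 0.396 0.127]
paddle_mid top 181 254 0.82 [0.41  0.409 0.143]
paddle_mid top 227 210 0.81 [0.521 0.303 0.136]
paddle_mid top 279 248 0.69 [0.429 0.173 0.104]
bat_mid scene 393 229 0.58 [0.488 0.317 0.111]
bat_mid top 229 228 0.9 [0.475 0.292 0.154]
bat_mid top 263 291 0.72 [0.315 0.216 0.052]
fork_mid scene 405 219 0.92 [0.466 0.326 0.143]
fork_mid top 234 250 0.81 [0.422 0.291 0.086]
rack scene 387 251 0.71 [0.506 0.328 0.049]
rack top 235 235 0.88 [0.462 0.3   0.03 ]
handle scene 280 120 0.86 [ 0.488 -0.226  0.062]
handle top 430 232 0.69 [ 0.478 -0.227  0.067]
bay scene 250 140 0.64 [ 0.593 -0.237  0.022]
bay top 426 190 0.86 [ 0.599 -0.231  0.02 ]
```

View pics/a_scene.png

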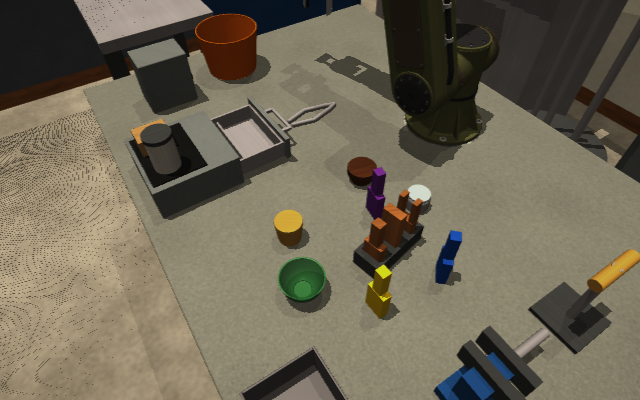

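View pics/a_top.png

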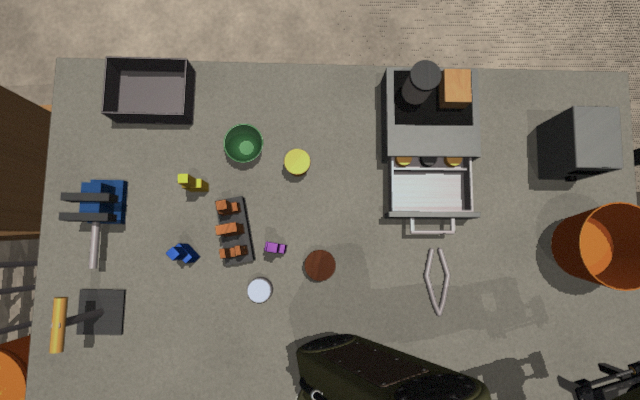

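Candidates for the paddle: rack-far tool, scene (376,240); rack-middle tool, scene (395,220); and rack-near tool, scene (409,210). The look-alikes, excluded by colour, are yellow (379,290), purple (376,190) and blue (449,257). I'll check them in one crop and measure the geometry.

```bash
python3 - <<'E'
from h import *
a=np.load("/tmp/scene.npz");b=np.load("/tmp/top.npz")
c1=cv2.resize(a["im"][180:280,340:470],None,fx=6,fy=6,interpolation=cv2.INTER_CUBIC)[:600,:390*2]
c2=cv2.resize(b["im"][185:275,200:300],None,fx=4,fy=4,interpolation=cv2.INTER_CUBIC)
save("crop1",c1)
Pt=cloud("top",b["d"]);Ps=cloud("scene",a["d"])
# rack tools: points by height, in region
for nm,P,im in(("top",Pt,b["im"]),("scene",Ps,a["im"])):
    m=(P[...,0]>.38)&(P[...,0]<.60)&(P[...,1]>.24)&(P[...,1]<.38)
    hsv=cv2.cvtColor(im,cv2.COLOR_RGB2HSV)
    orange=(hsv[...,0]<20)&(hsv[...,1]>120)&(hsv[...,2]>50)
    mm=m&orange&(P[...,2]>.055)
    n,lab,st,ce=cv2.connectedComponentsWithStats(mm.astype(np.uint8))
    for i in range(1,n):
        if st[i,4]>8:
            q=P[lab==i]; t=q[q[:,2]>q[:,2].max()-.012]
            print(nm,st[i].tolist(),"zmax",q[:,2].max().round(3),"top n",len(t),t.mean(0).round(4),t.min(0).round(3),t.max(0).round(3))
    rk=m&~orange&(P[...,2]>.04)&(P[...,2]<.058)
    q=P[rk][:,:2].astype(np.float32);print(nm,"rack",len(q),cv2.minAreaRect(q))
    # handle
    h=(P[...,0]>.40)&(P[...,0]<.51)&(P[...,1]>-.32)&(P[...,1]<-.12)&(P[...,2]>.05)
    q=P[h];print(nm,"handle",len(q),cv2.minAreaRect(q[:,:2].astype(np.float32)),q[:,2].max())
    f=(P[...,0]>.50)&(P[...,0]<.9)&(P[...,1]>-.4)&(P[...,1]<-.05)&(abs(P[...,2]-.1)<.006)
    q=P[f];print(nm,"chesttop",len(q),cv2.minAreaRect(q[:,:2].astype(np.float32)))
    f=(P[...,0]>.50)&(P[...,0]<.9)&(P[...,1]>-.4)&(P[...,1]<-.05)&(abs(P[...,2]-.022)<.006)
    q=P[f];print(nm,"bay",len(q),cv2.minAreaRect(q[:,:2].astype(np.float32)))
    f=(P[...,0]>.50)&(P[...,0]<.59)&(P[...,1]>-.4)&(P[...,1]<-.05)&(abs(P[...,2]-.089)<.006)
    q=P[f];print(nm,"front panel top",len(q),cv2.minAreaRect(q[:,:2].astype(np.float32)) if len(q) else 0)
E
```

```text
top [216, 200, 24, 14, 209] zmax 0.17 top n 102 [0.5311 0.3122 0.1651] [0.518 0.299 0.16 ] [0.544 0.325 0.17 ]
top [215, 222, 29, 13, 246] zmax 0.159 top n 205 [0.4745 0.2998 0.1551] [0.46  0.275 0.15 ] [0.49  0.328 0.159]
top [219, 246, 28, 12, 217] zmax 0.159 top n 109 [0.4178 0.2872 0.1542] [0.405 0.261 0.148] [0.432 0.315 0.159]
top rack 1010 ((0.4744532108306885, 0.30008894205093384), (0.17782631516456604, 0.07507869601249695), 11.620955467224121)
top handle 257 ((0.4919578433036804, -0.2335425168275833), (0.1192169040441513, 0.034941744059324265), 89.7889633178711) 0.07240871674552318
top chesttop 5389 ((0.7116631865501404, -0.23105169832706451), (0.37669476866722107, 0.25400540232658386), 0.10299977660179138)
top bay 3102 ((0.7073416709899902, -0.22620660066604614), (0.3856523931026459, 0.2402222603559494), 1.860992670059204)
top front panel top 542 ((0.5237275958061218, -0.23434996604919434), (0.013885543681681156, 0.24400128424167633), 1.081994652748108)
scene [399, 190, 10, 8, 43] zmax 0.158 top n 43 [0.4255 0.2723 0.1547] [0.413 0.265 0.152] [0.437 0.281 0.158]
scene [412,
[... 163 characters left out ...]
138 0.1638] [0.471 0.279 0.157] [0.548 0.329 0.169]
scene rack 763 ((0.4771660566329956, 0.3017521798610687), (0.1826813668012619, 0.07510535418987274), 11.90546703338623)
scene handle 153 ((0.4917553961277008, -0.23168988525867462), (0.03334994614124298, 0.12323213368654251), 0.35200002789497375) 0.07153956862212763
scene chesttop 3237 ((0.7909464836120605, -0.2293328493833542), (0.22025978565216064, 0.256090372800827), 0.621679961681366)
scene bay 1507 ((0.7119016647338867, -0.22050762176513672), (0.37970489263534546, 0.2356903851032257), 1.4132708311080933)
scene front panel top 292 ((0.5290030241012573, -0.233530193567276), (0.017703425139188766, 0.24573180079460144), 0.2953319251537323)
```

View pics/crop1.png

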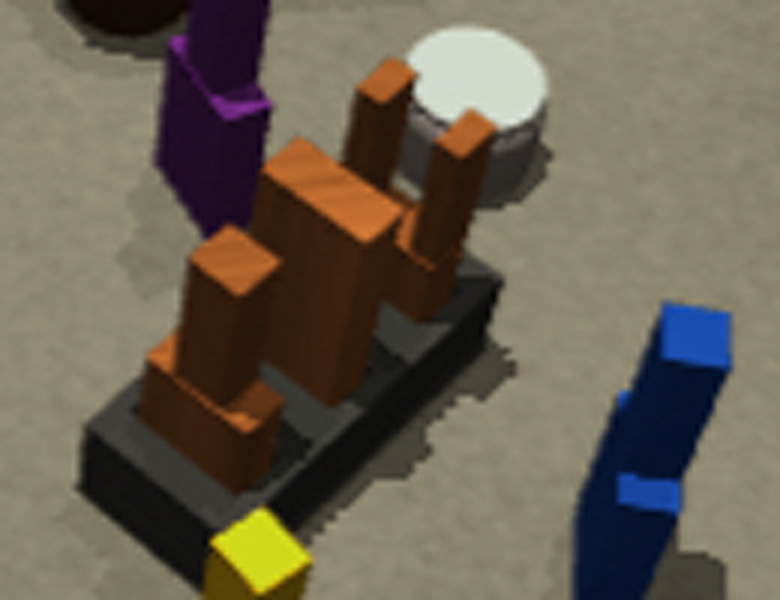

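Scene image: the rack-far tool at (376,240) has a blade and a single narrow handle with its top at about 0.165 m. It is the paddle, with its centre at about (0.531, 0.312). The middle tool is the plain bat and the near one is the two-pronged fork. The tool always points down, so I'll grip the handle across its width and pivot the paddle flat against the bench.

```bash
cat >> h.py <<'E'
def plan(*targets):
    """targets: (x,y,z,yaw) TCP world -> tool shift & turn from the present pose"""
    s=sensors.observe();Rm=R.from_euler("xyz",s["ee_rot"]);p=np.array(s["tool_pos"])
    print("t",round(s["clock"],2),"pos",p.round(4),"rpy",np.round(s["ee_rot"],3),"F",np.round(s["contact_force"],1),"w",round(s["gripper_width"],4))
    for x,y,z,yaw in targets:
        sh=Rm.inv().apply(np.array([x,y,z])-p)
        print([x,y,z,yaw],"->",sh.round(4),"turn",round(float((s["ee_rot"][2]-yaw+np.pi)%(2*np.pi)-np.pi),3))
E
python3 - <<'E'
from h import *
plan((.36,-.07,.27,-1.34),(.531,.312,.25,-1.368))
# free bench area: heights in region
d=np.load("/tmp/top.npz")["d"];P=cloud("top",d)
g=np.arange(.3,.76,.04)
for y in np.arange(.2,-.16,-.03):
    print(round(y,2),[int(1000*np.nanmax(np.where((abs(P[...,0]-x)<.02)&(abs(P[...,1]-y)<.015),P[...,2],-1))) for x in g])
# chest front edge
for y in(-.32,-.28,-.15):
    m=(abs(P[...,1]-y)<.008)&(P[...,0]>.55)&(P[...,2]>.094)&(P[...,2]<.106);print(y,P[m][:,0].min())
E
```

```text
t 0.7 pos [ 0.1577 -0.5269  0.2054] rpy [-1.571  0.    -1.28 ] F [-0.1  0.9  0.5] w 0.0942
[0.36, -0.07, 0.27, -1.34] -> [-0.3797 -0.0646  0.3248] turn 0.06
[0.531, 0.312, 0.25, -1.368] -> [-0.6966 -0.0445  0.5982] turn 0.088
0.2 [53, 53, 5, 164, 161, 6, 6, 5, 6, 5, 4, 7]
0.17 [6, 7, 5, 164, 162, 5, 5, 6, 74, 74, 73, 8]
0.14 [4, 5, 6, 5, 4, 4, 7, 7, 72, 74, 75, 4]
0.11 [4, 50, 53, 54, 4, 5, 5, 4, 72, 74, 76, 4]
0.08 [5, 56, 54, 54, 6, 5, 6, 6, 5, 8, 5, 6]
0.05 [5, 54, 54, 55, 5, 5, 5, 5, 6, 5, 6, 6]
0.02 [6, 46, 53, 53, 5, 6, 7, 6, 4, 5, 5, 4]
-0.01 [5, 6, 5, 7, 6, 5, 6, 5, 6, 7, 5, 5]
-0.04 [6, 6, 4, 6, 5, 5, 4, 4, 5, 5, 7, 5]
-0.07 [6, 5, 5, 6, 9, 5, 6, 5, 5, 5, 5, 5]
-0.1 [4, 7, 4, 5, 5, 92, 93, 7, 5, 101, 104, 102]
-0.13 [5, 4, 3, 5, 6, 90, 92, 73, 75, 104, 104, 104]
-0.32 0.6805767283916939
-0.28 0.6788642065731165
-0.15 0.6771027804758056
```

Emit:
servo_tool:
  commands: [-0.02,-0.02,0.02,0.01,0.3,-0.06,-0.04,0.05,0.02,0.3,-0.11,-0.065,0.09,0.03,0.3,-0.155,-0.065,0.13,0.04,0.3,-0.2,-0.065,0.17,0.05,0.3,-0.25,-0.065,0.21,0.06,0.3,-0.3,-0.065,0.255,0.07,0.3,-0.345,-0.065,0.295,0.08,0.3,-0.39,-0.065,0.335,0.09,0.3,-0.435,-0.065,0.375,0.09,0.3,-0.48,-0.065,0.41,0.09,0.3,-0.5,-0.065,0.43,0.09,0.3]
  squeeze: 8

```text
clock: 2.2
tool_pos: [0.4266, 0.0779, 0.2704]
ee_rot: [-1.571, 0.0, -1.367]
contact_force: [0.4, 0.3, -0.2]
gripper_width: 0.0609
```

```bash
python3 - <<'E'
from h import *
plan((.531,.3125,.25,-1.368),(.531,.3125,.114,-1.368))
E
```

```text
t 2.2 pos [0.4266 0.0779 0.2704] rpy [-1.571  0.    -1.367] F [ 0.4  0.3 -0.2] w 0.0609
[0.531, 0.3125, 0.25, -1.368] -> [-0.2086  0.0205  0.1496] turn 0.001
[0.531, 0.3125, 0.114, -1.368] -> [-0.2086  0.1565  0.1496] turn 0.001
```

Emit:
servo_tool:
  commands: [-0.04,0.005,0.03,0,0.3,-0.085,0.01,0.06,0,0.3,-0.13,0.02,0.09,0,0.3,-0.17,0.02,0.12,0,0.3,-0.2,0.02,0.143,0,0.3,-0.2086,0.02,0.1496,0,0.3,-0.2086,0.03,0.1496,0,0.3,-0.2086,0.06,0.1496,0,0.3,-0.2086,0.1,0.1496,0,0.3,-0.2086,0.13,0.1496,0,0.3,-0.2086,0.15,0.1496,0,0.3,-0.2086,0.1565,0.1496,0,0.3]

```text
clock: 3.7
tool_pos: [0.5304, 0.3111, 0.1129]
ee_rot: [-1.572, -0.0, -1.368]
contact_force: [0.3, 0.7, -0.0]
gripper_width: 0.0612
```

Emit:
servo_tool:
  commands: [0,0,0,0,-0.2,0,0,0,0,-1,0,0,0,0,-1,0,0,0,0,-1,0,0,0,0,-1]
  squeeze: 8

```text
clock: 4.32
tool_pos: [0.5303, 0.3113, 0.113]
ee_rot: [-1.572, -0.0, -1.368]
contact_force: [-0.5, 0.7, 0.1]
gripper_width: 0.0258
```

```bash
python3 - <<'E'
from h import *
plan((.531,.3125,.114,-1.368),(.531,.3125,.23,-1.368))
im,d,P=shot("scene")
save("grip",cv2.resize(im[100:300,270:500],None,fx=3,fy=3,interpolation=cv2.INTER_CUBIC)[:600,:800])
E
```

```text
t 4.33 pos [0.5303 0.3113 0.113 ] rpy [-1.572 -0.    -1.368] F [-0.5  0.7  0.1] w 0.0258
[0.531, 0.3125, 0.114, -1.368] -> [-0.0011 -0.001   0.0009] turn -0.0
[0.531, 0.3125, 0.23, -1.368] -> [-0.001  -0.117   0.0007] turn -0.0
```

View pics/grip.png

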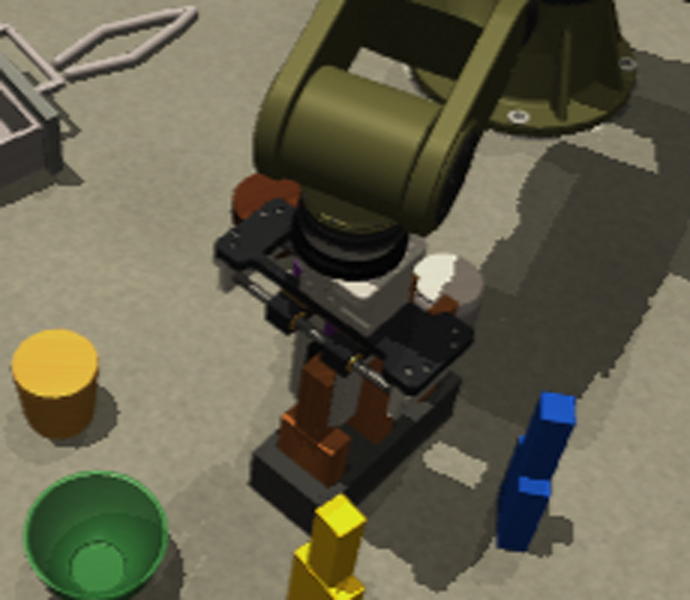

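The jaws stopped at 25.8 mm on the handle, so the grip is good. Lifting straight up.

Emit:
servo_tool:
  commands: [0,-0.006,0,0,-1,0,-0.016,0,0,-1,0,-0.03,0,0,-1,0,-0.045,0,0,-1,0,-0.06,0,0,-1,0,-0.08,0,0,-1,0,-0.1,0,0,-1,0,-0.12,0,0,-1,0,-0.14,0,0,-1,0,-0.152,0,0,-1,0,-0.157,0,0,-1,0,-0.157,0,0,-1]

```text
clock: 5.88
tool_pos: [0.5305, 0.3113, 0.2697]
ee_rot: [-1.573, -0.0, -1.368]
contact_force: [-0.7, -0.3, -0.0]
gripper_width: 0.0254
```

```bash
python3 - <<'E'
from h import *
plan((.60,.0,.27,-1.571))
im,d,P=shot("scene")
save("lift",cv2.resize(im[60:260,270:500],None,fx=3,fy=3,interpolation=cv2.INTER_CUBIC)[:600,:800])
E
```

```text
t 5.88 pos [0.5305 0.3113 0.2697] rpy [-1.573 -0.    -1.368] F [-0.7 -0.3 -0. ] w 0.0254
[0.6, 0.0, 0.27, -1.571] -> [ 3.189e-01 -2.000e-04  5.400e-03] turn 0.203
```

View pics/lift.png

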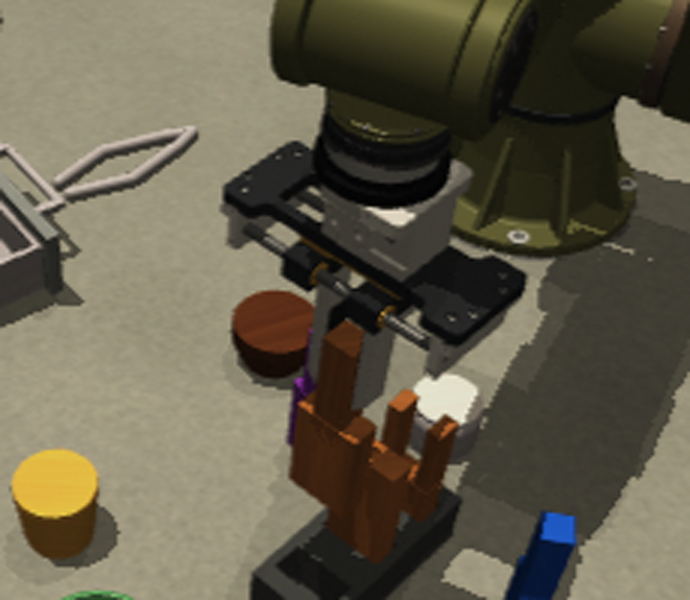

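The paddle is out and hanging vertically in the jaws (image centre), and the bat and fork have not moved. Carrying it to the free bench area.

Emit:
servo_tool:
  commands: [0.02,0,0,0.02,-1,0.055,0,0.001,0.04,-1,0.095,0,0.002,0.06,-1,0.135,0,0.002,0.08,-1,0.175,0,0.003,0.1,-1,0.215,0,0.004,0.13,-1,0.25,0,0.005,0.15,-1,0.28,0,0.005,0.17,-1,0.305,0,0.005,0.19,-1,0.316,0,0.005,0.203,-1,0.319,0,0.005,0.203,-1,0.319,0,0.005,0.203,-1]

```text
clock: 7.42
tool_pos: [0.5994, 0.0002, 0.2694]
ee_rot: [-1.573, -0.001, -1.571]
contact_force: [0.9, -0.3, -0.9]
gripper_width: 0.026
```

```bash
python3 - <<'E'
from h import *
plan((.60,.0,.114,-1.571))
im,d,P=shot("scene")
m=(P[...,0]>.54)&(P[...,0]<.66)&(P[...,1]>-.06)&(P[...,1]<.06)&(P[...,2]>.1)&(P[...,2]<.27)
hsv=cv2.cvtColor(im,cv2.COLOR_RGB2HSV); o=m&(hsv[...,0]<20)&(hsv[...,1]>120)
q=P[o];print(len(q),q.min(0),q.max(0))
for z in np.arange(.14,.28,.015):
    k=q[abs(q[:,2]-z)<.008]
    if len(k):print(round(z,3),k[:,0].max().round(4),k[:,1].min().round(4),k[:,1].max().round(4))
E
```

```text
t 7.42 pos [5.994e-01 2.000e-04 2.694e-01] rpy [-1.573e+00 -1.000e-03 -1.571e+00] F [ 0.9 -0.3 -0.9] w 0.026
[0.6, 0.0, 0.114, -1.571] -> [1.000e-04 1.554e-01 1.000e-03] turn 0.0
545 [ 0.59152774 -0.02591109  0.16063852] [0.61690195 0.02891761 0.26947108]
0.155 0.6138 -0.0211 0.0247
0.17 0.6168 -0.0211 0.0279
0.185 0.6167 -0.0177 0.0275
0.2 0.6165 -0.0223 0.0289
0.215 0.6169 -0.0209 0.0289
0.23 0.6167 -0.0175 0.0282
0.245 0.6166 -0.0259 0.028
0.26 0.6163 -0.0102 0.015
0.275 0.6158 -0.0059 0.0149
```

Emit:
servo_tool:
  commands: [0,0.01,0,0,-1,0,0.03,0,0,-1,0,0.055,0,0,-1,0,0.08,0,0,-1,0,0.105,0,0,-1,0,0.125,0,0,-1,0,0.14,0,0,-1,0,0.148,0,0,-1,0,0.154,0,0,-1,0,0.157,0,0,-1,0,0.157,0,0,-1]

```text
clock: 8.85
tool_pos: [0.5991, 0.0003, 0.1126]
ee_rot: [-1.573, -0.001, -1.571]
contact_force: [0.4, -0.8, -1.2]
gripper_width: 0.0259
```

Emit:
servo_tool:
  commands: [0,0.002,0,0,-1,0,0.004,0,0,-1]
  squeeze: 5

```text
clock: 9.1
tool_pos: [0.5992, 0.0002, 0.1087]
ee_rot: [-1.572, -0.001, -1.571]
contact_force: [-0.2, -0.5, -0.1]
gripper_width: 0.0262
```

Emit:
servo_tool:
  commands: [0,0.0005,-0.006,0,-1,0,0.0003,-0.011,0,-1,0,0.0003,-0.0165,0,-1,0,0.0004,-0.022,0,-1,0,0.001,-0.0275,0,-1,0,0.002,-0.033,0,-1,0,0.0045,-0.044,0,-1,0,0.0075,-0.055,0,-1,0,0.0115,-0.065,0,-1,0,0.0115,-0.065,0,-1]
  squeeze: 4

```text
clock: 10.35
tool_pos: [0.5333, 0.0002, 0.0969]
ee_rot: [-1.574, -0.001, -1.571]
contact_force: [-0.8, 0.9, 0.8]
gripper_width: 0.0257
```

```bash
python3 - <<'E'
from h import *
plan()
im,d,P=shot("scene")
m=(P[...,0]>.45)&(P[...,0]<.70)&(P[...,1]>-.06)&(P[...,1]<.06)&(P[...,2]>.002)&(P[...,2]<.2)
hsv=cv2.cvtColor(im,cv2.COLOR_RGB2HSV); o=m&(hsv[...,0]<20)&(hsv[...,1]>120)
q=P[o]
for z in np.arange(.0,.16,.015):
    k=q[abs(q[:,2]-z)<.004]
    if len(k):print(round(z,3),k[:,0].min().round(4),k[:,0].max().round(4),k[:,1].min().round(4),k[:,1].max().round(4))
E
```

```text
t 10.35 pos [5.333e-01 2.000e-04 9.690e-02] rpy [-1.574e+00 -1.000e-03 -1.571e+00] F [-0.8  0.9  0.8] w 0.0257
0.015 0.5606 0.5868 -0.0136 0.03
0.03 0.5569 0.5822 -0.0216 0.0271
0.045 0.5527 0.5789 -0.0217 0.0269
0.06 0.5496 0.5743 -0.0233 0.0289
0.075 0.5464 0.5694 -0.0188 0.0277
0.09 0.5399 0.5659 -0.0234 0.0259
0.105 0.5451 0.562 -0.0102 0.0156
0.12 0.5456 0.558 -0.0093 0.0171
0.135 0.544 0.5522 -0.0067 0.0153
0.15 0.543 0.5482 -0.0126 0.0129
```

The blade's end slid along the bench and up through the pads a little: the tilt is about 16°, not 30°. I'll carry on with a firmer squeeze and more sideways motion, then check.

Emit:
servo_tool:
  commands: [0,0.0,-0.007,0,-1,0,0.001,-0.014,0,-1,0,0.003,-0.02,0,-1,0,0.0055,-0.027,0,-1,0,0.009,-0.034,0,-1,0,0.013,-0.041,0,-1,0,0.018,-0.049,0,-1,0,0.024,-0.058,0,-1,0,0.024,-0.058,0,-1]
  squeeze: 7

```text
clock: 11.52
tool_pos: [0.4746, 0.0002, 0.0725]
ee_rot: [-1.575, -0.001, -1.571]
contact_force: [-0.5, -1.1, -1.1]
gripper_width: 0.0261
```

```bash
cat > tilt.py <<'E'
from h import *
plan()
im,d,P=shot("scene")
m=(P[...,0]>.40)&(P[...,0]<.70)&(P[...,1]>-.07)&(P[...,1]<.06)&(P[...,2]>.002)&(P[...,2]<.2)
hsv=cv2.cvtColor(im,cv2.COLOR_RGB2HSV); o=m&(hsv[...,0]<20)&(hsv[...,1]>120)
n,lab,st,_=cv2.connectedComponentsWithStats(o.astype(np.uint8)); i=1+st[1:,4].argmax()
q=P[lab==i];print(st[i])
for z in np.arange(.0,.16,.015):
    k=q[abs(q[:,2]-z)<.004]
    if len(k):print(round(z,3),k[:,0].min().round(4),k[:,0].max().round(4),k[:,1].min().round(4),k[:,1].max().round(4))
E
python3 tilt.py
```

```text
t 11.53 pos [4.746e-01 2.000e-04 7.250e-02] rpy [-1.575e+00 -1.000e-03 -1.571e+00] F [-0.5 -1.1 -1.1] w 0.0261
[290 142  33  51 780]
0.0 0.522 0.5576 0.0043 0.0242
0.015 0.5427 0.5734 -0.0255 0.0278
0.03 0.537 0.569 -0.023 0.0289
0.045 0.5226 0.5564 -0.0245 0.0274
0.06 0.5106 0.547 -0.0278 0.0286
0.075 0.4952 0.5333 -0.024 0.0276
0.09 0.4889 0.5219 -0.0112 0.0165
0.105 0.4861 0.5087 -0.0108 0.0161
0.12 0.4864 0.4981 -0.0081 0.0146
0.135 0.4803 0.485 -0.0039 0.0105
```

Tilt is now about 39°, so it works. Continuing down.

Emit:
servo_tool:
  commands: [0,0.005,-0.009,0,-1,0,0.012,-0.018,0,-1,0,0.02,-0.026,0,-1,0,0.028,-0.033,0,-1,0,0.037,-0.039,0,-1,0,0.046,-0.044,0,-1,0,0.055,-0.049,0,-1,0,0.062,-0.051,0,-1,0,0.067,-0.053,0,-1,0,0.067,-0.053,0,-1]
  squeeze: 7

```text
clock: 12.82
tool_pos: [0.4219, 0.0001, 0.0057]
ee_rot: [-1.575, -0.001, -1.571]
contact_force: [0.6, 0.6, -0.8]
gripper_width: 0.0264
```

```bash
python3 tilt.py; python3 - <<'E'
from h import *
im=np.load("/tmp/scene.npz")["im"];save("lay",cv2.resize(im[80:230,230:430],None,fx=4,fy=4,interpolation=cv2.INTER_CUBIC))
E
```

```text
t 12.82 pos [4.219e-01 1.000e-04 5.700e-03] rpy [-1.575e+00 -1.000e-03 -1.571e+00] F [ 0.6  0.6 -0.8] w 0.0264
[293 150  46  42 775]
0.0 0.4294 0.4294 -0.0583 -0.0583
0.015 0.5041 0.5623 -0.0025 0.0283
0.03 0.4623 0.5612 -0.027 0.0284
0.045 0.4347 0.5267 -0.0245 0.0292
0.06 0.4285 0.469 -0.0136 0.0164
0.075 0.4332 0.4344 0.0142 0.0156
0.105 0.4558 0.4558 0.031 0.031
0.12 0.4505 0.4544 0.0351 0.0381
```

View pics/lay.png

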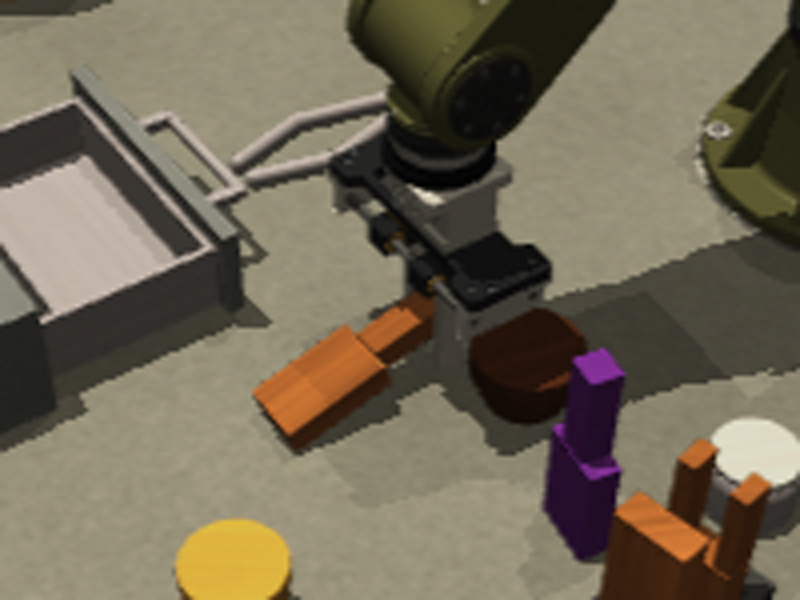

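```bash
cat > face.py <<'E'
from h import *
from scipy.spatial import cKDTree
def faces(cam="scene",new=False,box=(.38,.70,-.08,.06)):
    if new: im,d,P=shot(cam)
    else:
        a=np.load(f"/tmp/{cam}.npz");im,d=a["im"],a["d"];P=cloud(cam,d)
    m=(P[...,0]>box[0])&(P[...,0]<box[1])&(P[...,1]>box[2])&(P[...,1]<box[3])&(P[...,2]>.004)&(P[...,2]<.15)
    hsv=cv2.cvtColor(im,cv2.COLOR_RGB2HSV); o=m&(hsv[...,0]<20)&(hsv[...,1]>120)
    b=o&(hsv[...,2]>130)   # sunlit top
    for nm,k in(("all",o),("bright",b)):
        n,lab,st,_=cv2.connectedComponentsWithStats(k.astype(np.uint8)); 
        for i in range(1,n):
            if st[i,4]<40: continue
            q=P[lab==i]
            A=np.c_[q[:,0],q[:,1],np.ones(len(q))];c,_,_,_=np.linalg.lstsq(A,q[:,2],rcond=None)
            r=cv2.minAreaRect(q[:,:2].astype(np.float32))
            print(cam,nm,st[i].tolist(),"slope deg",np.degrees(np.arctan(c[:2])).round(1),"z",q[:,2].min().round(3),q[:,2].max().round(3),"x",q[:,0].min().round(3),q[:,0].max().round(3),"rect",np.round(r[0],4),np.round(r[1],4),round(r[2],1))
if __name__=="__main__":
    faces("scene");faces("top",True)
E
python3 face.py
```

```text
scene all [293, 150, 46, 42, 774] slope deg [-17.2  -5.6] z 0.004 0.121 x 0.416 0.563 rect [0.4917 0.0052] [0.0581 0.1467] 84.4
scene all [348, 160, 14, 11, 81] slope deg [0.4 0.7] z 0.046 0.053 x 0.381 0.427 rect [0.4042 0.0489] [0.0466 0.0212] 0.9
scene bright [293, 157, 42, 31, 499] slope deg [-17.2   1.1] z 0.021 0.062 x 0.444 0.563 rect [5.038e-01 5.000e-04] [0.0526 0.1194] 88.2
top all [336, 202, 19, 34, 566] slope deg [-16.5  -0.4] z 0.02 0.055 x 0.467 0.56 rect [ 0.5133 -0.0007] [0.0929 0.0496] 0.0
top bright [336, 202, 19, 33, 529] slope deg [-17.3   0.1] z 0.02 0.055 x 0.469 0.56 rect [ 5.147e-01 -5.000e-04] [0.0907 0.0489] 1.4
```

The paddle leans 17° on its blade edge with the handle high up between the fingers. I'll let it down by opening just wide enough that the fingers guide it.

Emit:
servo_tool:
  commands: [0,0,0,0,-0.4,0,0,0,0,-0.35,0,0,0,0,-0.2,0,0,0,0,0.1,0,0,0,0,0.1,0,0,0,0,0.1]
  squeeze: 3

```text
clock: 13.68
tool_pos: [0.4223, 0.0001, 0.0062]
ee_rot: [-1.574, -0.001, -1.571]
contact_force: [0.4, -1.9, 0.3]
gripper_width: 0.0513
```

```bash
python3 - <<'E'
from face import *
plan()
faces("scene",True);faces("top",True)
E
```

```text
t 13.68 pos [4.223e-01 1.000e-04 6.200e-03] rpy [-1.574e+00 -1.000e-03 -1.571e+00] F [ 0.4 -1.9  0.3] w 0.0513
scene all [295, 160, 46, 32, 703] slope deg [ 0.3 -7.9] z 0.004 0.033 x 0.408 0.558 rect [0.4833 0.0013] [0.1502 0.0556] 0.1
scene all [348, 160, 15, 12, 83] slope deg [-1.8  0.8] z 0.043 0.054 x 0.381 0.427 rect [0.4038 0.0484] [0.023  0.0457] 89.1
scene bright [295, 163, 42, 25, 444] slope deg [0.2 1. ] z 0.019 0.029 x 0.436 0.557 rect [ 4.963e-01 -2.000e-04] [0.1212 0.0524] 1.0
top all [335, 205, 19, 30, 548] slope deg [ 0.7 -2.5] z 0.005 0.031 x 0.47 0.552 rect [5.109e-01 3.000e-04] [0.0814 0.0498] 0.7
top bright [336, 205, 18, 30, 529] slope deg [ 0.1 -0.2] z 0.016 0.031 x 0.47 0.552 rect [ 0.511  -0.0006] [0.0813 0.0479] 0.7
```

The paddle lies flat: slope under 1°, top at 24 mm, blade end at x≈0.555, centred on y=0. It is released. Rising clear, then regrasping over its balance point (x≈0.491).

Emit:
servo_tool:
  commands: [0,-0.02,0,0,0.1,0,-0.05,0,0,0.1,0,-0.075,0.01,0,0.4,0,-0.075,0.035,0,0.7,0,-0.075,0.058,0,0.7,0,-0.075,0.068,0,0.7,0,-0.06,0.069,0,0.7,0,-0.035,0.069,0,0.7,0,-0.015,0.069,0,0.7,0,-0.003,0.069,0,0.7,0,0.001,0.069,0,0.7,0,0.002,0.069,0,0.7]

```text
clock: 15.28
tool_pos: [0.4913, 0.0001, 0.004]
ee_rot: [-1.574, -0.001, -1.571]
contact_force: [0.5, -0.6, 0.1]
gripper_width: 0.0802
```

Emit:
servo_tool:
  commands: [0,0,0,0,0.3,0,0,0,0,0,0,0,0,0,-1,0,0,0,0,-1,0,0,0,0,-1,0,0,0,0,-1]
  squeeze: 15

```text
clock: 16.02
tool_pos: [0.4914, 0.0001, 0.0043]
ee_rot: [-1.573, -0.001, -1.571]
contact_force: [-1.9, -0.4, 5.6]
gripper_width: 0.0519
```

Emit:
servo_tool:
  commands: [0,-0.005,0,0,-1,0,-0.015,0,0,-1,0,-0.03,0,0,-1,0,-0.06,0,0,-1,0,-0.1,0,0,-1,0,-0.14,0,0,-1,0,-0.17,0,0,-1,0,-0.18,0,0,-1,0,-0.18,0,0,-1]
  squeeze: 15

```text
clock: 17.15
tool_pos: [0.4918, 0.0002, 0.1843]
ee_rot: [-1.573, -0.001, -1.571]
contact_force: [-0.5, -0.4, -2.4]
gripper_width: 0.0516
```

```bash
python3 - <<'E'
from h import *
plan((.5945,-.233,.20,0))
# paddle slope in the hand
for cam in("scene","top"):
    im,d,P=shot(cam)
    hsv=cv2.cvtColor(im,cv2.COLOR_RGB2HSV)
    k=(P[...,0]>.38)&(P[...,0]<.62)&(abs(P[...,1])<.06)&(P[...,2]>.15)&(P[...,2]<.25)&(hsv[...,0]<20)&(hsv[...,1]>120)&(hsv[...,2]>(130 if cam=="top" else 60))
    q=P[k];A=np.c_[q[:,0],q[:,1],np.ones(len(q))];c=np.linalg.lstsq(A,q[:,2],rcond=None)[0]
    print(cam,len(q),np.degrees(np.arctan(c[:2])).round(1),q.min(0).round(3),q.max(0).round(3))
# bay details from the first top picture
a=np.load("/tmp/top.npz");P=cloud("top",a["d"])
for y in(-.32,-.28,-.23,-.18,-.15):
    m=(abs(P[...,1]-y)<.006)&(P[...,0]>.46)&(P[...,0]<.70)
    f=m&(abs(P[...,2]-.022)<.006);p=m&(abs(P[...,2]-.089)<.006)
    print(y,"floor x",P[f][:,0].min().round(4),P[f][:,0].max().round(4),"panel",P[p][:,0].min().round(4),P[p][:,0].max().round(4))
for x in(.56,.6,.63):
    m=(abs(P[...,0]-x)<.006)&(P[...,1]>-.38)&(P[...,1]<-.08);f=m&(abs(P[...,2]-.022)<.006)
    w=m&(abs(P[...,2]-.071)<.006)
    print(x,"floor y",P[f][:,1].min().round(4),P[f][:,1].max().round(4),"walls",P[w][:,1].min().round(4),P[w][:,1].max().round(4))
E
```

```text
t 17.15 pos [4.918e-01 2.000e-04 1.843e-01] rpy [-1.573e+00 -1.000e-03 -1.571e+00] F [-0.5 -0.4 -2.4] w 0.0516
[0.5945, -0.233, 0.2, 0] -> [ 0.2333 -0.0157  0.1026] turn -1.571
scene 479 [-0.3 -0.9] [ 0.399 -0.027  0.181] [0.558 0.027 0.207]Traceback (most recent call last):
  File "<stdin>", line 9, in <module>
    return umr_minimum(a, axis, None, out, keepdims, initial, where)
ValueError: zero-size array to reduction operation minimum which has no identity
```

```bash
python3 - <<'E'
from h import *
im,d,P=shot("top")
for y in(-.32,-.28,-.23,-.18,-.15):
    m=(abs(P[...,1]-y)<.006)&(P[...,0]>.46)&(P[...,0]<.70)
    f=m&(abs(P[...,2]-.022)<.006);p=m&(abs(P[...,2]-.089)<.006);dv=m&(abs(P[...,2]-.056)<.006)
    print(y,*[(n,P[k][:,0].min().round(4),P[k][:,0].max().round(4)) for n,k in(("floor",f),("panel",p),("div",dv)) if k.any()])
for x in(.56,.6,.63):
    m=(abs(P[...,0]-x)<.006)&(P[...,1]>-.38)&(P[...,1]<-.08)
    print(x,*[(n,P[m&(abs(P[...,2]-z)<.006)][:,1].min().round(4),P[m&(abs(P[...,2]-z)<.006)][:,1].max().round(4)) for n,z in(("floor",.022),("wall",.071))])
E
```

```text
-0.32 ('floor', np.float64(0.5178), np.float64(0.6727)) ('panel', np.float64(0.5184), np.float64(0.6803)) ('div', np.float64(0.5179), np.float64(0.686))
-0.28 ('floor', np.float64(0.5174), np.float64(0.6921)) ('panel', np.float64(0.5177), np.float64(0.6999)) ('div', np.float64(0.482), np.float64(0.6842))
-0.23 ('floor', np.float64(0.5167), np.float64(0.6645)) ('panel', np.float64(0.5168), np.float64(0.6852)) ('div', np.float64(0.484), np.float64(0.6865))
-0.18 ('floor', np.float64(0.5434), np.float64(0.6752)) ('panel', np.float64(0.5161), np.float64(0.5296)) ('div', np.float64(0.4776), np.float64(0.6855))
-0.15 ('floor', np.float64(0.5515), np.float64(0.6709)) ('panel', np.float64(0.5155), np.float64(0.6836)) ('div', np.float64(0.5155), np.float64(0.6851))
0.56 ('floor', np.float64(-0.3389), np.float64(-0.1558)) ('wall', np.float64(-0.3448), np.float64(-0.3373))
0.6 ('floor', np.float64(-0.338), np.float64(-0.1234)) ('wall', np.float64(-0.343), np.float64(-0.1227))
0.63 ('floor', np.float64(-0.3382), np.float64(-0.1232)) ('wall', np.float64(-0.3445), np.float64(-0.1225))
```

Emit:
servo_tool:
  commands: [0.015,-0.006,0.008,-0.1,-1,0.035,-0.006,0.016,-0.25,-1,0.06,-0.006,0.026,-0.4,-1,0.085,-0.006,0.038,-0.55,-1,0.11,-0.006,0.05,-0.7,-1,0.135,-0.006,0.062,-0.85,-1,0.16,-0.006,0.074,-1.0,-1,0.18,-0.006,0.084,-1.15,-1,0.2,-0.006,0.093,-1.3,-1,0.212,-0.006,0.1,-1.43,-1,0.218,-0.006,0.102,-1.54,-1,0.218,-0.006,0.102,-1.58,-1]

```text
clock: 18.8
tool_pos: [0.5931, -0.2181, 0.187]
ee_rot: [-1.57, 0.007, 0.011]
contact_force: [-0.0, 0.7, -1.5]
gripper_width: 0.0521
```

Emit:
servo_tool:
  commands: [0,0,0,0,-1,0,0,0,0,-1]

```text
clock: 19.05
tool_pos: [0.5929, -0.218, 0.1862]
ee_rot: [-1.57, 0.008, 0.01]
contact_force: [-0.1, -0.1, -1.2]
gripper_width: 0.052
```

```bash
python3 - <<'E'
from h import *
plan((.594,-.218,.19,0.01),(.594,-.218,.0265,0.01))
for cam in("scene","top"):
    im,d,P=shot(cam,"over_"+cam)
    hsv=cv2.cvtColor(im,cv2.COLOR_RGB2HSV)
    k=(P[...,0]>.5)&(P[...,0]<.68)&(P[...,1]<-.1)&(P[...,1]>-.36)&(P[...,2]>.17)&(P[...,2]<.225)&(hsv[...,0]<20)&(hsv[...,1]>120)
    q=P[k]
    if len(q):print(cam,len(q),q.min(0).round(3),q.max(0).round(3),cv2.minAreaRect(q[:,:2].astype(np.float32)))
save("over",cv2.resize(np.load("/tmp/scene.npz")["im"][20:220,120:380],None,fx=3,fy=3,interpolation=cv2.INTER_CUBIC))
E
```

```text
t 19.05 pos [ 0.5929 -0.218   0.1862] rpy [-1.57   0.008  0.01 ] F [-0.1 -0.1 -1.2] w 0.052
[0.594, -0.218, 0.19, 0.01] -> [ 0.0011 -0.0038 -0.    ] turn 0.0
[0.594, -0.218, 0.0265, 0.01] -> [ 0.0024  0.1597 -0.0002] turn 0.0
scene 576 [ 0.564 -0.314  0.181] [ 0.621 -0.15   0.211] ((0.5911449193954468, -0.23059749603271484), (0.16371643543243408, 0.0560639463365078), 86.24452209472656)
top 538 [ 0.566 -0.22   0.187] [ 0.619 -0.154  0.212] ((0.5924537181854248, -0.18729576468467712), (0.05189327150583267, 0.06571651250123978), 1.2167060375213623)
```

View pics/over.png

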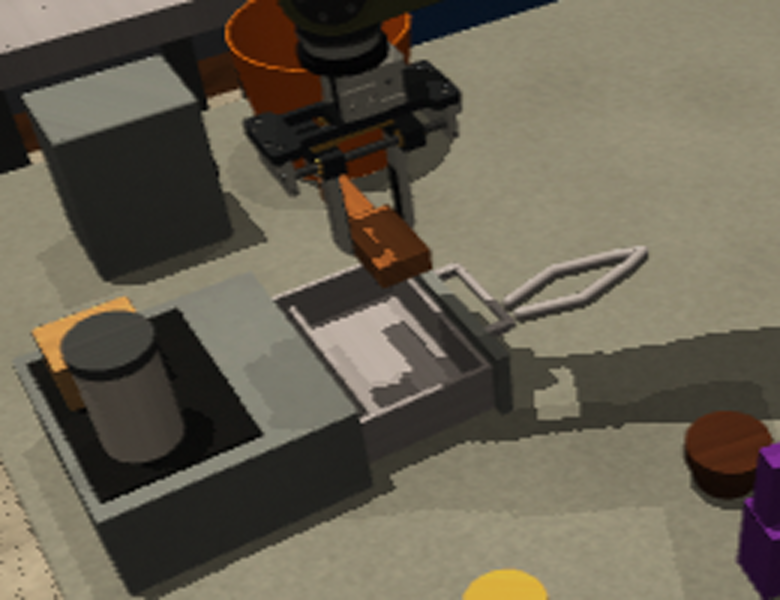

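The paddle is level in the jaws over the open bay (blade end at about (395,245) in the crop). Lowering to just above the floor.

Emit:
servo_tool:
  commands: [0.001,0.015,0,0,-1,0.001,0.04,0,0,-1,0.0015,0.07,0,0,-1,0.002,0.095,0,0,-1,0.002,0.115,0,0,-1,0.0024,0.13,0,0,-1,0.0024,0.142,0,0,-1,0.0024,0.15,0,0,-1,0.0024,0.155,0,0,-1,0.0024,0.156,0,0,-1,0.0024,0.156,0,0,-1]

```text
clock: 20.52
tool_pos: [0.5945, -0.218, 0.031]
ee_rot: [-1.57, 0.007, 0.011]
contact_force: [-0.1, 0.1, -1.6]
gripper_width: 0.052
```

Emit:
servo_tool:
  commands: [0,0.001,0,0,-1,0,0.002,0,0,-1,0,0.002,0,0,-1]

```text
clock: 20.9
tool_pos: [0.5945, -0.2179, 0.029]
ee_rot: [-1.57, 0.007, 0.011]
contact_force: [-0.0, 0.7, -0.0]
gripper_width: 0.0519
```

Emit:
servo_tool:
  commands: [0,0.001,0,0,-1,0,0.0015,0,0,-1,0,0.002,0,0,-1,0,0.002,0,0,-1]

```text
clock: 21.4
tool_pos: [0.5944, -0.218, 0.027]
ee_rot: [-1.57, 0.007, 0.011]
contact_force: [0.2, -0.3, -1.1]
gripper_width: 0.052
```

Emit:
servo_tool:
  commands: [0,0.0005,0,0,-1,0,0.001,0,0,-1,0,0.0015,0,0,-1,0,0.0015,0,0,-1]

```text
clock: 21.9
tool_pos: [0.5951, -0.2179, 0.0264]
ee_rot: [-1.571, 0.005, 0.011]
contact_force: [-0.4, 2.6, 5.8]
gripper_width: 0.052
```

Contact with the floor: 5.8 N up. Opening just enough for the bay, then rising.

Emit:
servo_tool:
  commands: [0,-0.0005,0,0,0.2,0,-0.0005,0,0,0.28,0,-0.0005,0,0,0.28,0,-0.0005,0,0,0.28]
  squeeze: 5

```text
clock: 22.4
tool_pos: [0.595, -0.2179, 0.0267]
ee_rot: [-1.571, 0.005, 0.011]
contact_force: [0.1, -0.4, -0.3]
gripper_width: 0.0604
```

Emit:
servo_tool:
  commands: [0,-0.01,0,0,0.28,0,-0.03,0,0,0.28,0,-0.06,0,0,0.28,0,-0.09,0,0,0.28,0,-0.11,0,0,0.28,-0.025,-0.12,-0.005,0,0,-0.06,-0.12,-0.01,0,-0.2,-0.09,-0.12,-0.013,0,-0.4,-0.11,-0.12,-0.015,0,-0.4,-0.115,-0.12,-0.015,0,-0.4,-0.115,-0.12,-0.015,0,-0.4]

```text
clock: 23.78
tool_pos: [0.4813, -0.2343, 0.1483]
ee_rot: [-1.571, 0.004, 0.011]
contact_force: [0.0, -0.4, 0.3]
gripper_width: 0.0281
```

```bash
python3 - <<'E'
from h import *
im,d,P=shot("scene")
save("bay",cv2.resize(im[80:200,180:340],None,fx=5,fy=5,interpolation=cv2.INTER_CUBIC))
hsv=cv2.cvtColor(im,cv2.COLOR_RGB2HSV)
k=(P[...,0]>.53)&(P[...,0]<.68)&(P[...,1]<-.1)&(P[...,1]>-.36)&(P[...,2]>.02)&(P[...,2]<.07)&(hsv[...,0]<20)&(hsv[...,1]>120)&(hsv[...,2]>60)
q=P[k];A=np.c_[q[:,0],q[:,1],np.ones(len(q))];c=np.linalg.lstsq(A,q[:,2],rcond=None)[0]
print(len(q),np.degrees(np.arctan(c[:2])).round(1),q.min(0).round(3),q.max(0).round(3))
for cam in("scene","top"):
    if cam=="top": im,d,P=shot("top")
    h=(P[...,0]>.44)&(P[...,0]<.495)&(P[...,1]>-.32)&(P[...,1]<-.14)&(P[...,2]>.052)&(P[...,2]<.078)
    q=P[h];print(cam,"handle",len(q),q.min(0).round(4),q.max(0).round(4),cv2.minAreaRect(q[:,:2].astype(np.float32)))
plan((.479,-.232,.15,.01),(.479,-.232,.045,.01))
E
```

```text
463 [0.8 0.8] [ 0.56  -0.337  0.02 ] [ 0.623 -0.152  0.052]
scene handle 116 [ 0.4769 -0.2927  0.0555] [ 0.4947 -0.1717  0.0708] ((0.48569560050964355, -0.23221991956233978), (0.017746536061167717, 0.12094778567552567), 0.08107413351535797)
top handle 157 [ 0.4746 -0.2661  0.0591] [ 0.4937 -0.1743  0.0734] ((0.4848969876766205, -0.22014304995536804), (0.01910691149532795, 0.09168601781129837), 0.9123021364212036)
t 23.88 pos [ 0.4815 -0.2341  0.1477] rpy [-1.571  0.005  0.011] F [ 0.2  0.1 -0.2] w 0.0282
[0.479, -0.232, 0.15, 0.01] -> [-0.0024 -0.0023  0.0021] turn 0.001
[0.479, -0.232, 0.045, 0.01] -> [-0.0019  0.1027  0.0022] turn 0.001
```

View pics/bay.png

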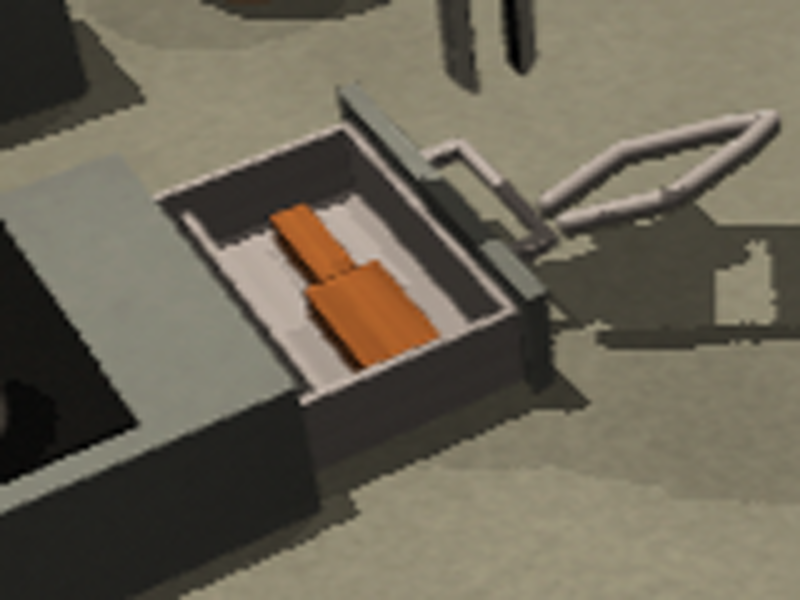

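The paddle lies flat in the front compartment, inside the walls (crop 270–440, 205–370). Now going down over the handle bar and gripping it.

Emit:
servo_tool:
  commands: [-0.0015,0,0.002,0,-0.4,-0.0015,0.015,0.002,0,-0.4,-0.0015,0.035,0.002,0,-0.4,-0.0017,0.06,0.002,0,-0.4,-0.0017,0.08,0.002,0,-0.4,-0.0017,0.093,0.002,0,-0.4,-0.0019,0.1,0.002,0,-0.4,-0.0019,0.1025,0.002,0,-0.4,-0.0019,0.1025,0.002,0,-0.4]

```text
clock: 25.0
tool_pos: [0.4792, -0.2323, 0.0455]
ee_rot: [-1.571, 0.004, 0.011]
contact_force: [0.8, -0.1, -0.3]
gripper_width: 0.0283
```

Emit:
servo_tool:
  commands: [0,0,0,0,-0.7,0,0,0,0,-1,0,0,0,0,-1,0,0,0,0,-1,0,0,0,0,-1]
  squeeze: 20

```text
clock: 25.62
tool_pos: [0.4794, -0.2324, 0.0458]
ee_rot: [-1.572, 0.004, 0.011]
contact_force: [-0.4, 0.9, 5.5]
gripper_width: 0.01
```

Emit:
servo_tool:
  commands: [0.004,0,0,0,-1,0.01,0,0,0,-1,0.018,0,0,0,-1,0.028,0,0,0,-1,0.04,0,0,0,-1,0.053,0,0,0,-1,0.066,0,0,0,-1,0.079,0,0,0,-1,0.092,0,0,0,-1,0.103,0,0,0,-1,0.11,0,0,0,-1,0.112,0,0,0,-1]

```text
clock: 27.12
tool_pos: [0.5926, -0.2309, 0.0459]
ee_rot: [-1.572, 0.003, 0.011]
contact_force: [-1.2, 1.9, 7.8]
gripper_width: 0.0097
```

Emit:
servo_tool:
  commands: [0.003,0,0,0,-1,0.007,0,0,0,-1,0.011,0,0,0,-1,0.014,0,0,0,-1,0.017,0,0,0,-1,0.02,0,0,0,-1,0.02,0,0,0,-1]

```text
clock: 28.0
tool_pos: [0.6122, -0.2306, 0.0458]
ee_rot: [-1.571, 0.004, 0.011]
contact_force: [-7.0, 2.1, 8.6]
gripper_width: 0.0095
```

Emit:
servo_tool:
  commands: [0.003,-0.0002,0,0,-1,0.006,-0.0004,0,0,-1,0.009,-0.0005,0,0,-1,0.011,-0.0005,0,0,-1,0.0125,-0.0005,0,0,-1,0.0125,-0.0005,0,0,-1]

```text
clock: 28.75
tool_pos: [0.6248, -0.2304, 0.0459]
ee_rot: [-1.571, 0.004, 0.011]
contact_force: [3.7, -1.5, -5.2]
gripper_width: 0.0096
```

Emit:
servo_tool:
  commands: [0.001,0.0002,0,0,-1,0.002,0.0002,0,0,-1,0.002,0.0002,0,0,-1]

```text
clock: 29.12
tool_pos: [0.6269, -0.2304, 0.0459]
ee_rot: [-1.571, 0.004, 0.011]
contact_force: [1.0, -0.8, 1.3]
gripper_width: 0.0097
```

Emit:
servo_tool:
  commands: [0.001,0,0,0,-1,0.002,0,0,0,-1,0.002,0,0,0,-1]

```text
clock: 29.5
tool_pos: [0.6269, -0.2304, 0.0459]
ee_rot: [-1.57, 0.009, 0.011]
contact_force: [-16.7, 1.9, 9.8]
gripper_width: 0.0099
```

It's home: a firm stop at x=0.6269 with 16.7 N. Now unloading and ramping into the tug.

Emit:
servo_tool:
  commands: [0,0,0,0,-1,-0.001,0,0,0,-1,-0.002,0,0,0,-1,-0.003,0,0,0,-1,-0.0035,0,0,0,-1,-0.0035,0,0,0,-1]

```text
clock: 30.25
tool_pos: [0.6237, -0.2304, 0.0459]
ee_rot: [-1.571, 0.008, 0.011]
contact_force: [5.7, -0.4, -1.7]
gripper_width: 0.0098
```

Emit:
servo_tool:
  commands: [-0.0005,0,0,0,-1,-0.0005,0,0,0,-1,-0.0005,0,0,0,-1,-0.0005,0,0,0,-1,-0.0005,0,0,0,-1,-0.0005,0,0,0,-1]

```text
clock: 31.0
tool_pos: [0.6236, -0.2304, 0.0459]
ee_rot: [-1.571, 0.007, 0.011]
contact_force: [6.5, -0.5, -2.7]
gripper_width: 0.0098
```

```bash
python3 -c "
from h import *
f=[]
for i in range(2):
    imaging.read_camera('top');s=sensors.observe();f.append((np.round(s['contact_force'],1),s['tool_pos'].round(4)))
print(f)"
```

```text
[(array([ 5.4, -0.3, -2.3]), array([ 0.6236, -0.2304,  0.0459])), (array([ 5.4, -0.7, -2.2]), array([ 0.6236, -0.2304,  0.0459]))]
```

The pull held at about 5.5–6.5 N for over 0.8 s with the drawer 3.3 mm out, so the catch holds. Easing back home, releasing and rising.

Emit:
servo_tool:
  commands: [0.001,0,0,0,-1,0.002,0,0,0,-1,0.003,0,0,0,-1,0.0036,0,0,0,-1,0.0036,0,0,0,-1,0.0034,0,0,0,-0.6,0.0034,0,0,0,-0.45,0.0034,0,0,0,-0.45,0.0034,0,0,0,-0.45]

```text
clock: 32.22
tool_pos: [0.627, -0.2304, 0.0459]
ee_rot: [-1.571, 0.007, 0.011]
contact_force: [-0.7, 0.5, 0.2]
gripper_width: 0.0255
```

Emit:
servo_tool:
  commands: [0,-0.01,0,0,-0.45,0,-0.03,0,0,-0.45,0,-0.06,0,0,-0.45,0,-0.1,0,0,-0.45,-0.02,-0.14,0,0,-0.45,-0.06,-0.16,0.02,0,-0.45,-0.11,-0.17,0.05,0,-0.45,-0.15,-0.17,0.08,0,-0.45,-0.19,-0.17,0.1,0,-0.45,-0.2,-0.17,0.105,0,-0.45,-0.2,-0.17,0.105,0,-0.45]

```text
clock: 33.6
tool_pos: [0.4275, -0.1278, 0.2186]
ee_rot: [-1.572, 0.005, 0.011]
contact_force: [0.0, 0.2, 0.2]
gripper_width: 0.0259
```

```bash
python3 - <<'E'
from h import *
plan()
im,d,P=shot("scene","end_scene")
h=(P[...,0]>.58)&(P[...,0]<.645)&(P[...,1]>-.32)&(P[...,1]<-.14)&(P[...,2]>.055)&(P[...,2]<.076)
q=P[h];print("handle",len(q),q.min(0).round(4),q.max(0).round(4))
im,d,P=shot("top","end_top")
h=(P[...,0]>.58)&(P[...,0]<.645)&(P[...,1]>-.32)&(P[...,1]<-.14)&(P[...,2]>.055)&(P[...,2]<.076)
q=P[h];print("handle top",len(q),q.min(0).round(4),q.max(0).round(4))
E
```

```text
t 33.6 pos [ 0.4275 -0.1278  0.2186] rpy [-1.572  0.005  0.011] F [0.  0.2 0.2] w 0.0259
handle 138 [ 0.6234 -0.2953  0.0566] [ 0.645  -0.1707  0.0711]
handle top 211 [ 0.6197 -0.2935  0.0573] [ 0.6449 -0.1717  0.0713]
```

View pics/end_scene.png

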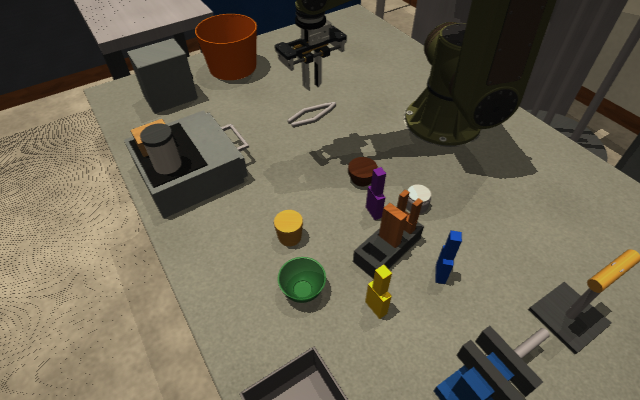

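The final picture shows the drawer shut with its handle at (236,137) and the far rack pocket empty. The bat and fork at (395,225) and (410,210) and the bystanders are where they were. Handing in.

```bash
python3 -c "
from plant import arm
print(arm.close_job())"
```

```text
the job is handed in; nothing more can be done
None
```

The paddle is in the front compartment, the drawer is shut over its catch, and the job was handed in at about 34 s of the 72 s allowed.

- **Bench:** I took the paddle from the far rack pocket and pivoted it down against the bench. It slid in the jaws and stopped about 17° short of flat, so I opened the fingers and it dropped the last bit. The next check showed it lying flat and released (slope under 1°, top at 24 mm).
- **Drawer:** I gripped the paddle again at its balance point and laid it in the front compartment, with about 6 N of floor contact. A picture before shutting showed it flat and inside the walls.
- **Catch:** I pushed the drawer over the catch to its stop, at handle x = 0.627 with about 17 N. I then pulled outward with 5.4–6.5 N for more than 0.8 s. The drawer moved about 3.3 mm, the catch held, and I eased it back home and let go.
- **Last checks:** The bar's front face measured x = 0.620–0.623, which puts the handle centre at about 0.625–0.628, so the drawer is home. By eye in the last picture, the bat, fork, look-alikes and bystanders had not moved. The gripper was clear of everything, with forces near zero.

One reading I did not explain is a vertical wrist force of up to about 10 N while gripping the handle. The paddle cannot be seen now the drawer is shut, so its final pose rests on the picture taken before.

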